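# Sort push switches by click force and send the tray home

## Robot

A 7-joint arm with a two-finger parallel gripper is mounted at the origin on a cart in front of the work surface, level with it; the furniture and walls round the work are solid. World frame = base frame: x ahead of the robot, y to its left, z up, the work surface at z = 0. Lengths are in m, angles in rad, forces in N, time in s.
With the tool pointing down it reaches from about 0.4 to 0.85 m from the base axis. Payload 4.5 kg.
Tool frame: the origin (TCP) lies midway between the tips of the shut fingers; the grasp point (between the pads) lies 19 mm behind it; z points along the fingers, y is the line along which they close (so a half turn about z gives the same grasp; the last joint's range is limited). The gripper opens to 88 mm and grips with 3 to 60 N. Pads are 18 mm wide; open, the fingers measure 123 mm over their backs; the gripper's body (75 mm by 187 mm) begins 45 mm behind the grasp point.
Start: joints at [1.214, 0.689, -0.195, 1.565, 0.157, 0.902, -0.215], TCP at [0.238, -0.578, 0.239] pointing down, gripper open.
Joint ranges: [-3.01, 3.01], [-0.46, 2.08], [-1.47, 1.51], [0.13, 2.56], [-1, 4.14], [0.04, 2.09], [-2.66, 2.66]. Speed limits (rad/s): [2.57, 2.57, 3.14, 3.14, 3.14, 3.14, 3.14].

## Interface

Orientations are given as a unit quaternion [x, y, z, w].
In Python, from plant import r gives the robot as it stands. The module is installed in compiled form; this text tells all that it offers.
- The arm moves only by the tool step_arm, never from a script. Its argument "series" is a list of rows, each a list of 7 numbers: the shift along the world's x, y, z in mm, then the turn, a rotation vector about the world's x, y, z in rad, then the closure, from 0 (fully open) to 1 (shut). A call has 1 to 20 rows; each row shifts and turns the commanded pose from where the row before left it; what a row does not reach is not made up. A row lasts 1/10 s, in which the tool goes at most 50 mm and 8.59 degrees, less where a joint would pass 70% of its speed; a pose out of reach is approached as far as the arm can. A call is refused whole if a number of a shift passes 50 or a number of a turn 0.15, either way. A call with a gripper value outside its range is refused whole. The fingers move at their own pace and stop on an object; "force" is the grip in N (left out, the last holds). Time passes only in rows, so rows that do not move let the fingers close. It gives the time, the measured TCP pose, the force, the opening and the grip force at its end, in the units of the state.
- r.get_state(): the state, without advancing time (a new reading comes with each control period).
- r.snapshot(name): name is "scene" or "top" or "wrist"; returns (picture, depth): 384x512x3 uint8, blue, green, red; 384x512 float32, m along the optical axis (not along the pixel's ray), 0 where there is no reading.
- r.get_calibration(name): a dict with "intrinsics" (3x3 intrinsics, pixels), "pose" (4x4, takes a point from camera to world coordinates). Camera axes: x right, y up, looking along -z (the intrinsics and any distortion apply to the point x, -y, -z); pixel columns grow to the right and rows downward; lengths in m; the calibration is good to about 2 mm. The wrist camera is an equidistant fisheye: a pixel r from the principal point sees the ray r / f radians off the axis. A picture is of the moment at which its call begins: read the wrist's pose just before it. get_calibration takes no time and is no camera call; for the wrist camera it gives the pose at the moment of the call.
- r.finish_job(): hands the job in; it is judged then, once.
The state is a dict: "clock": time; "q": joint angles; "qd": joint speeds; "joint_torque": joint torques, N m; "tool_pos": TCP position; "eef_rot": TCP orientation; "contact_force": force on the tool from outside, world axes, zero at the start; "moment": the same for the moment, N m; "opening": opening from 0.0 (shut) to 1.0 (fully open); "finger_force": force on a finger pad.
Only numpy, scipy, OpenCV 4.12 (cv2) and the standard library are available. Lean on these libraries where they do the work, as an engineer would, in place of code of your own. Each camera call takes 0.05 s, during which the arm holds its last target. There are 200 camera calls.

## Task

Press in every yellow-capped push switch on the bench until it clicks and stays in, feeling how hard it is to press, and stand the ones with a light click upright in the blue half of the rotary tray and the ones with a stiff click upright in the orange half. When all of them are in the tray, turn it clockwise by its handle post to its home click, with the handle over the green mark, and let go; leave the other things on the bench alone.

Things in the scene. Friction and masses are not known exactly. Their poses are not given: they have to be found in the camera images.
- switch_1_mid (a point): loose latching push switch, 130 g, all alike: grey block 38x38 mm, 36 mm high, with a round yellow cap, 24 mm wide, on top. This point: middle of the block, 18 mm above its underside; z up, x and y square to the sides. Cap top 34 mm above this point when out, 24 to 25 mm when latched in. Light ones click at about 4 N, stiff ones at about 12 N: which is which can only be felt
- switch_1_cap (a joint): how far that yellow cap is pressed in, m: 0 out; latched in, it stops at 0.0100 on a light switch and 0.0088 on a stiff one. The resistance is greatest after 2 to 3 mm, then falls, and beyond 5.5 mm the cap snaps in and stays in by itself
- switch_2_mid (a point): loose latching push switch, 130 g, all alike: grey block 38x38 mm, 36 mm high, with a round yellow cap, 24 mm wide, on top. This point: middle of the block, 18 mm above its underside; z up, x and y square to the sides. Cap top 34 mm above this point when out, 24 to 25 mm when latched in. Light ones click at about 4 N, stiff ones at about 12 N: which is which can only be felt
- switch_2_cap (a joint): how far that yellow cap is pressed in, m: 0 out; latched in, it stops at 0.0100 on a light switch and 0.0088 on a stiff one. The resistance is greatest after 2 to 3 mm, then falls, and beyond 5.5 mm the cap snaps in and stays in by itself
- switch_3_mid (a point): loose latching push switch, 130 g, all alike: grey block 38x38 mm, 36 mm high, with a round yellow cap, 24 mm wide, on top. This point: middle of the block, 18 mm above its underside; z up, x and y square to the sides. Cap top 34 mm above this point when out, 24 to 25 mm when latched in. Light ones click at about 4 N, stiff ones at about 12 N: which is which can only be felt
- switch_3_cap (a joint): how far that yellow cap is pressed in, m: 0 out; latched in, it stops at 0.0100 on a light switch and 0.0088 on a stiff one. The resistance is greatest after 2 to 3 mm, then falls, and beyond 5.5 mm the cap snaps in and stays in by itself
- switch_4_mid (a point): loose latching push switch, 130 g, all alike: grey block 38x38 mm, 36 mm high, with a round yellow cap, 24 mm wide, on top. This point: middle of the block, 18 mm above its underside; z up, x and y square to the sides. Cap top 34 mm above this point when out, 24 to 25 mm when latched in. Light ones click at about 4 N, stiff ones at about 12 N: which is which can only be felt
- switch_4_cap (a joint): how far that yellow cap is pressed in, m: 0 out; latched in, it stops at 0.0100 on a light switch and 0.0088 on a stiff one. The resistance is greatest after 2 to 3 mm, then falls, and beyond 5.5 mm the cap snaps in and stays in by itself
- switch_5_mid (a point): loose latching push switch, 130 g, all alike: grey block 38x38 mm, 36 mm high, with a round yellow cap, 24 mm wide, on top. This point: middle of the block, 18 mm above its underside; z up, x and y square to the sides. Cap top 34 mm above this point when out, 24 to 25 mm when latched in. Light ones click at about 4 N, stiff ones at about 12 N: which is which can only be felt
- switch_5_cap (a joint): how far that yellow cap is pressed in, m: 0 out; latched in, it stops at 0.0100 on a light switch and 0.0088 on a stiff one. The resistance is greatest after 2 to 3 mm, then falls, and beyond 5.5 mm the cap snaps in and stays in by itself
- switch_6_mid (a point): loose latching push switch, 130 g, all alike: grey block 38x38 mm, 36 mm high, with a round yellow cap, 24 mm wide, on top. This point: middle of the block, 18 mm above its underside; z up, x and y square to the sides. Cap top 34 mm above this point when out, 24 to 25 mm when latched in. Light ones click at about 4 N, stiff ones at about 12 N: which is which can only be felt
- switch_6_cap (a joint): how far that yellow cap is pressed in, m: 0 out; latched in, it stops at 0.0100 on a light switch and 0.0088 on a stiff one. The resistance is greatest after 2 to 3 mm, then falls, and beyond 5.5 mm the cap snaps in and stays in by itself
- tray_mid (a point): centre of the round rotary tray, on its floor and pivot, 24 mm above the bench. Outer radius 100 mm; rim and straight divider across the middle 8 mm high, 3 to 4 mm thick. The half on this frame's +x side is blue, on -x orange; divider and handle lie along y, handle at +y; z up. Each half holds three switches in a row
- handle (a point): upright black handle post at the rim of the tray, round, 16 mm diameter, 125 mm from the pivot; this point is on its axis, 56 mm above the bench and 20 mm below its top; it turns with the tray
- tray (a joint): angle of the rotary tray, rad, growing counter-clockwise seen from above. It clicks at 0 (home: the handle over the green mark of the foot), at 1.047 and at 2.094 (white marks); it takes up to 0.3 N m to leave a click, and it pulls itself into one from nearby
- cap_nut_a: blue capped nut, 19x22x20 mm, bystander, origin under its centre
- wood_wedge: pine wedge, 56x96x22 mm, bystander, origin under its centre
Things that resemble listed ones, but are neither listed nor needed, are in the scene too. What is shaped like the part that bears switch_3_mid but turquoise is not meant.

How it is judged:
On the way, in this order (a step that is already met when the one before it is completed fails the run):
1. every switch is latched in and stands upright in its half of the tray (light: blue, stiff: orange), the tray not yet home (((value of joint switch_1_cap above 0.0094 m and x of switch_1_mid in the frame of tray_mid above 0.018 m) or (value of joint switch_1_cap between 0.0075 and 0.0094 m and x of switch_1_mid in the frame of tray_mid below -0.018 m)) and horizontal distance between each of switch_1_mid, switch_2_mid, switch_3_mid, switch_4_mid, switch_5_mid, switch_6_mid and tray_mid below 0.088 m and z of switch_1_mid in the frame of tray_mid between 0.012 and 0.024 m and angle between each of switch_1_mid, switch_2_mid, switch_3_mid, switch_4_mid, switch_5_mid, switch_6_mid's own z axis and vertical below 0.12 rad and ((value of joint switch_2_cap above 0.0094 m and x of switch_2_mid in the frame of tray_mid above 0.018 m) or (value of joint switch_2_cap between 0.0075 and 0.0094 m and x of switch_2_mid in the frame of tray_mid below -0.018 m)) and z of switch_2_mid in the frame of tray_mid between 0.012 and 0.024 m and ((value of joint switch_3_cap above 0.0094 m and x of switch_3_mid in the frame of tray_mid above 0.018 m) or (value of joint switch_3_cap between 0.0075 and 0.0094 m and x of switch_3_mid in the frame of tray_mid below -0.018 m)) and z of switch_3_mid in the frame of tray_mid between 0.012 and 0.024 m and ((value of joint switch_4_cap above 0.0094 m and x of switch_4_mid in the frame of tray_mid above 0.018 m) or (value of joint switch_4_cap between 0.0075 and 0.0094 m and x of switch_4_mid in the frame of tray_mid below -0.018 m)) and z of switch_4_mid in the frame of tray_mid between 0.012 and 0.024 m and ((value of joint switch_5_cap above 0.0094 m and x of switch_5_mid in the frame of tray_mid above 0.018 m) or (value of joint switch_5_cap between 0.0075 and 0.0094 m and x of switch_5_mid in the frame of tray_mid below -0.018 m)) and z of switch_5_mid in the frame of tray_mid between 0.012 and 0.024 m and ((value of joint switch_6_cap above 0.0094 m and x of switch_6_mid in the frame of tray_mid above 0.018 m) or (value of joint switch_6_cap between 0.0075 and 0.0094 m and x of switch_6_mid in the frame of tray_mid below -0.018 m)) and z of switch_6_mid in the frame of tray_mid between 0.012 and 0.024 m and value of joint tray above 0.5 rad), for 0.2 s.
2. the tray is turned to its home click (value of joint tray between -0.08 and 0.08 rad), for 0.2 s.
At the end, for the whole second after the job is handed in: Every switch present is latched in (cap at its stop), upright (within 0.12 rad) on the floor of its own half of the tray (light: blue, stiff: orange; its middle at least 18 mm from the divider and within 88 mm of the pivot), and the tray is at home within 0.08 rad (all of step 2 and ((value of joint switch_1_cap above 0.0094 m and x of switch_1_mid in the frame of tray_mid above 0.018 m) or (value of joint switch_1_cap between 0.0075 and 0.0094 m and x of switch_1_mid in the frame of tray_mid below -0.018 m)) and horizontal distance between each of switch_1_mid, switch_2_mid, switch_3_mid, switch_4_mid, switch_5_mid, switch_6_mid and tray_mid below 0.088 m and z of switch_1_mid in the frame of tray_mid between 0.012 and 0.024 m and angle between each of switch_1_mid, switch_2_mid, switch_3_mid, switch_4_mid, switch_5_mid, switch_6_mid's own z axis and vertical below 0.12 rad and ((value of joint switch_2_cap above 0.0094 m and x of switch_2_mid in the frame of tray_mid above 0.018 m) or (value of joint switch_2_cap between 0.0075 and 0.0094 m and x of switch_2_mid in the frame of tray_mid below -0.018 m)) and z of switch_2_mid in the frame of tray_mid between 0.012 and 0.024 m and ((value of joint switch_3_cap above 0.0094 m and x of switch_3_mid in the frame of tray_mid above 0.018 m) or (value of joint switch_3_cap between 0.0075 and 0.0094 m and x of switch_3_mid in the frame of tray_mid below -0.018 m)) and z of switch_3_mid in the frame of tray_mid between 0.012 and 0.024 m and ((value of joint switch_4_cap above 0.0094 m and x of switch_4_mid in the frame of tray_mid above 0.018 m) or (value of joint switch_4_cap between 0.0075 and 0.0094 m and x of switch_4_mid in the frame of tray_mid below -0.018 m)) and z of switch_4_mid in the frame of tray_mid between 0.012 and 0.024 m and ((value of joint switch_5_cap above 0.0094 m and x of switch_5_mid in the frame of tray_mid above 0.018 m) or (value of joint switch_5_cap between 0.0075 and 0.0094 m and x of switch_5_mid in the frame of tray_mid below -0.018 m)) and z of switch_5_mid in the frame of tray_mid between 0.012 and 0.024 m and ((value of joint switch_6_cap above 0.0094 m and x of switch_6_mid in the frame of tray_mid above 0.018 m) or (value of joint switch_6_cap between 0.0075 and 0.0094 m and x of switch_6_mid in the frame of tray_mid below -0.018 m)) and z of switch_6_mid in the frame of tray_mid between 0.012 and 0.024 m); the robot touches nothing.
It fails at once if the blue nut or the wooden wedge is moved more than 30 mm (distance of any of cap_nut_a, wood_wedge from where it was at the start of the episode above 0.03 m).
Of switch_1, switch_2, switch_3, switch_4, switch_5, switch_6 only 3 to 5 are there at a start; the rules pass over those that are not, and their reading is None.
At some moment in a run one of switch_1, switch_2, switch_3, switch_4, switch_5, switch_6 may be knocked a few centimetres aside while the robot is not near it.
It also fails if it takes over 210 s, if anything falls off the work surface, if the arm or the gripper's body presses on something with over 40 N, if the wrist force passes 120 N, or if a joint passes its speed limit or range.

## Working session

There is one attempt and no reset: what is moved stays moved. The work goes in short steps, Python scripts to look and compute and a tool call to move; the robot and the scene stay as the last step left them, time stands still between calls to the robot, and variables do not carry over. Pictures are saved under pics/ and viewed, at most 14 in all, crops included, and the job is handed in when it is done.

Besides the shell and the picture viewer there is one more tool, called after "Request:" as name([rows], argument=value, ...), one row to a line, values as JSON. step_arm: Moves the arm, as the interface text tells. Its arguments: {"type":"object","properties":{"series":{"type":"array"},"force":{"type":"number"}},"required":["series"]}

```bash
mkdir -p pics
cat > h.py <<'E'
import numpy as np, cv2
from plant import r
def world(name, depth, us, vs):
    c=r.get_calibration(name);K=np.array(c["intrinsics"]);T=np.array(c["pose"])
    us=np.asarray(us);vs=np.asarray(vs);d=depth[vs,us]
    x=(us-K[0,2])/K[0,0]*d;y=(vs-K[1,2])/K[1,1]*d
    P=np.stack([x,-y,-d,np.ones_like(d)],-1)
    return (P@T.T)[...,:3]
def cloud(name,depth):
    v,u=np.mgrid[0:384,0:512];return world(name,depth,u,v)
E
python3 - <<'E'
from h import *
s=r.get_state();print({k:np.round(v,3) for k,v in s.items()})
for n in("top","scene"):
    im,d=r.snapshot(n);cv2.imwrite(f"pics/{n}0.png",im);np.save(f"pics/{n}0.npy",d)
    c=r.get_calibration(n);print(n,np.round(c["intrinsics"],1).tolist(),np.round(c["pose"],3).tolist(),c.keys())
    P=cloud(n,d);hsv=cv2.cvtColor(im,cv2.COLOR_BGR2HSV)
    m=cv2.inRange(hsv,(20,110,90),(35,255,255))
    k,l,st,ce=cv2.connectedComponentsWithStats(m)
    for i in range(1,k):
        if st[i,4]>20:
            p=P[l==i];print(st[i],np.round(ce[i]),np.round(np.median(p,0),3),np.round(p.max(0),3))
E
```

```text
{'clock': np.float64(0.0), 'q': array([ 1.214,  0.69 , -0.194,  1.566,  0.157,  0.902, -0.215]), 'qd': array([ 0.001, -0.001,  0.001, -0.   ,  0.001, -0.   ,  0.001]), 'joint_torque': array([ 1.0000e-03, -5.2756e+01, -1.2670e+00, -1.5343e+01, -5.3000e-02,
        6.0000e-03,  0.0000e+00]), 'tool_pos': array([ 0.238, -0.577,  0.238]), 'eef_rot': array([ 0.981,  0.194, -0.   , -0.001]), 'contact_force': array([-0.25 ,  0.21 ,  0.349]), 'moment': array([-0.001,  0.01 , -0.019]), 'finger_force': np.float64(0.0), 'opening': np.float64(0.999)}
top [[363.5, 0.0, 252.3], [0.0, 363.5, 190.6], [0.0, 0.0, 1.0]] [[-0.153, 0.964, -0.218, 0.385], [-0.988, -0.148, 0.036, -0.171], [0.002, 0.221, 0.975, 0.89], [0.0, 0.0, 0.0, 1.0]] dict_keys(['intrinsics', 'pose'])
[299 163   9  11  78] [303. 168.] [ 0.609 -0.331  0.05 ] [ 0.622 -0.321  0.053]
[260 168  10  11  83] [264. 173.] [ 0.611 -0.237  0.051] [ 0.623 -0.226  0.055]
[268 213  10  11  81] [273. 218.] [ 0.501 -0.238  0.051] [ 0.513 -0.228  0.055]
[269 254  10  10  78] [274. 259.] [ 0.408 -0.225  0.051] [ 0.419 -0.215  0.054]
[389 287  10  11  50] [394. 291.] [ 0.204 -0.811 -0.86 ] [ 0.223 -0.793 -0.85 ]
[393 308  10  17  80] [398. 316.] [ 0.091 -0.802 -0.859] [ 0.385 -0.171  0.89 ]
[398 330  10  15  50] [403. 338.] [-0.005 -0.804 -0.861] [ 0.031 -0.784 -0.849]
scene [[383.5, 0.0, 256.6], [0.0, 383.5, 197.0], [0.0, 0.0, 1.0]] [[-0.902, 0.208, -0.378, 0.162], [-0.431, -0.454, 0.78, 0.584], [-0.009, 0.866, 0.5, 0.579], [0.0, 0.0, 0.0, 1.0]] dict_keys(['intrinsics', 'pose'])
[252 178   8   8  54] [255. 181.] [ 0.608 -0.328  0.049] [ 0.622 -0.319  0.053]
[236 191   9   9  65] [240. 195.] [ 0.609 -0.234  0.049] [ 0.666 -0.226  0.053]
[273 199   9  10  68] [277. 204.] [ 0.499 -0.235  0.049] [ 0.51  -0.228  0.055]
[304 209   9  10  77] [308. 214.] [ 0.406 -0.221  0.05 ] [0.418 0.584 0.579]
[373 322  11   4  28] [378. 324.] [ 0.204 -0.813 -0.858] [ 0.226 -0.794 -0.847]
```

```bash
python3 -c "
import cv2
a=cv2.imread('pics/top0.png');cv2.imwrite('pics/top0v.png',cv2.resize(a,(800,600)))
a=cv2.imread('pics/scene0.png');cv2.imwrite('pics/scene0v.png',cv2.resize(a,(800,600)))"
```

```text
(no output)
```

View pics/top0v.png

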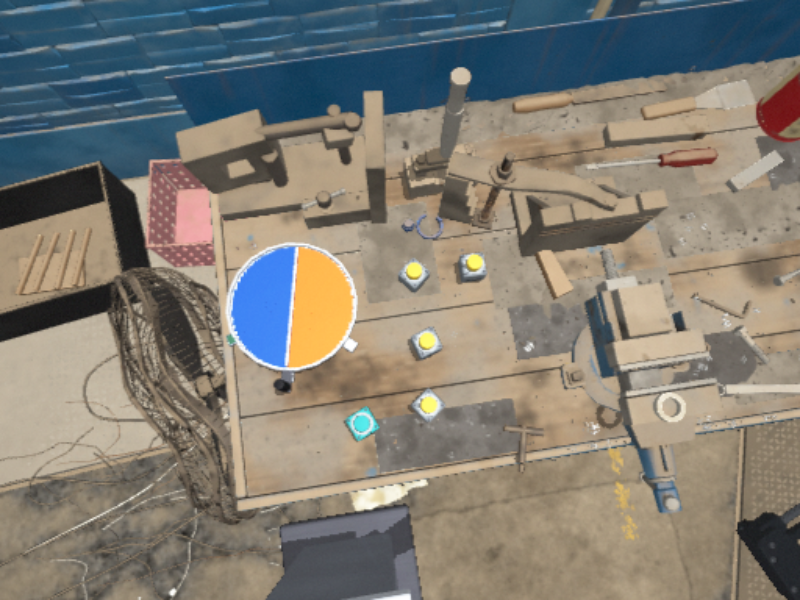

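View pics/scene0v.png

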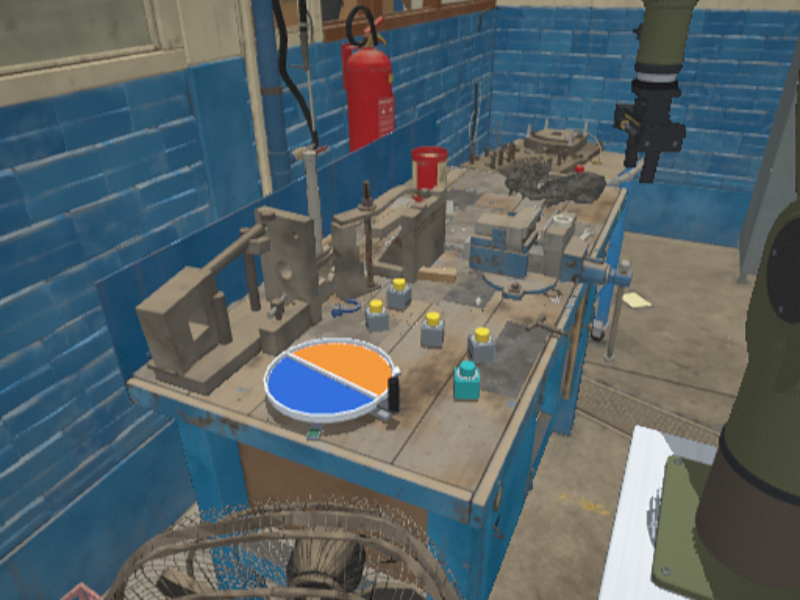

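The top view shows four yellow switches at pixels (264,173), (303,168), (273,218) and (274,259), with a turquoise decoy at (232,271). The tray centre is near (187,196) and the handle near (182,247). The green mark is at (148,218), a third of a turn-step clockwise from the handle. The wedge is near (353,175) and the blue nut near (261,145).

```bash
cat > m.py <<'E'
from h import *
def switches(im,d,n="top"):
    P=cloud(n,d);hsv=cv2.cvtColor(im,cv2.COLOR_BGR2HSV);out=[]
    m=cv2.inRange(hsv,(20,110,90),(35,255,255))
    k,l,st,ce=cv2.connectedComponentsWithStats(m)
    for i in range(1,k):
        p=P[l==i]
        if st[i,4]<20 or np.median(p[:,2])<.03: continue
        c=np.median(p,0)
        near=(np.hypot(P[...,0]-c[0],P[...,1]-c[1])<.032)&(P[...,2]>.026)&(P[...,2]<.12)
        q=P[near];rc=cv2.minAreaRect((q[:,:2]*1000).astype(np.float32))
        out.append((np.round(c*1000,1),np.round(rc[0],1),np.round(rc[1],1),round(rc[2],1)))
    return out
def tray(im,d,n="top"):
    P=cloud(n,d);hsv=cv2.cvtColor(im,cv2.COLOR_BGR2HSV)
    ok=(abs(P[...,2]-.024)<.012)
    b=(cv2.inRange(hsv,(105,150,90),(125,255,255))>0)&ok;o=(cv2.inRange(hsv,(8,150,120),(19,255,255))>0)&ok
    return P[b],P[o]
E
python3 - <<'E'
from m import *
im=cv2.imread("pics/top0.png");d=np.load("pics/top0.npy")
for s in switches(im,d):print(*s)
b,o=tray(im,d);
def half(p,cc):return p[np.hypot(p[:,0]-cc[0],p[:,1]-cc[1])<.11]
cc=np.array([.5,.0]);a=np.concatenate([b,o])
cc=np.median(o,0)[:2]
for _ in range(5):
    b=half(b,cc);o=half(o,cc);a=np.concatenate([b,o]);c,rad=cv2.minEnclosingCircle((a[:,:2]*1000).astype(np.float32));cc=np.array(c)/1000
    a0,b0=[half(x,cc) for x in tray(im,d)];b,o=a0,b0 and 0 if False else (a0,b0)[1]
print("tray",c,rad,np.median(a[:,2]),len(b),len(o))
v=b[:,:2].mean(0)-o[:,:2].mean(0);print("x axis deg",np.degrees(np.arctan2(v[1],v[0])),(b[:,:2].mean(0)+o[:,:2].mean(0))/2)
P=cloud("top",d)
q=P[(np.hypot(P[...,0]-cc[0],P[...,1]-cc[1])<.15)&(np.hypot(P[...,0]-cc[0],P[...,1]-cc[1])>.11)&(P[...,2]>.06)&(P[...,2]<.1)]
print("handle",len(q),np.round(np.median(q,0),3))
hsv=cv2.cvtColor(im,cv2.COLOR_BGR2HSV)
g=cv2.inRange(hsv,(60,100,40),(88,255,255))>0;q=P[g&(P[...,0]>.3)&(P[...,2]>-.05)&(P[...,1]>.05)];print("green",len(q),np.round(np.median(q,0),3))
# height map
print("rows x .80->.30, cols y .25->-.5 (cm heights)")
for x in np.arange(.84,.30,-.03):
    L=[]
    for y in np.arange(.25,-.56,-.03):
        s=P[(abs(P[...,0]-x)<.015)&(abs(P[...,1]-y)<.015)];L.append("%3d"%round(s[:,2].max()*100) if len(s) else "  .")
    print("%.2f"%x,"".join(L))
E
```

```text
[ 609.3 -330.7   50.4] [ 611.1 -332.8] [38.2 38. ] 89.3
[ 610.7 -237.    50.9] [ 611.9 -238.1] [37.9 37.9] 39.6
[ 501.1 -238.3   50.9] [ 501.7 -239.6] [38.1 37.4] 17.0
[ 408.3 -225.4   51.1] [ 408.5 -226.7] [37.4 36.4] 36.0
tray (591.1146240234375, -43.1213493347168) 95.56442260742188 0.023816247421569514 2131 2174
x axis deg 78.53629543681132 [ 0.58941017 -0.0417463 ]
handle 73 [ 0.471 -0.023  0.076]
green 11 [0.556 0.062 0.006]
rows x .80->.30, cols y .25->-.5 (cm heights)
0.84   .  .  .  .  .  . 15 16 16 16 16  3  3  3  3 21  0  1  1  0  0  1  1  0  0  0  1  1
0.81   .  .  .  .  .  . 15 16 16 16 17 18 18 19 19 21 21  5  .  .  .  0  0  0  0  0  0  0
0.78 -21-24  .  .  .  . 15 16 15  3 12  3  3 19 22 22 21  9 29 29  9  .  0  0  0  0  0  0
0.75 -13-14-22  .  .  .  3  3  3  3  3  5  9  9  6 21 21  8  9 17  2  1  0  .  .  0  0  2
0.72  -9-10-11-16  .  .  0  0  1  0  0  9  9  9 20 21  2  2 17 18 18 18  3  4  3  3  3  4
0.69  -8 -7 -9 -9  .  .  0  0  3  3  3  3  0  0  0  0  2  2  1 17 23 23 19 19  3  3  3  8
0.66  -6 -6 -6 -7-11  .  0  3  3  3  3  3  3  3  0  1  1  1  1  0  0 18 19 20 19
[... 389 characters left out ...]
3 -4  0  3  3  3  3  3  3  1  0  0  5  5  0  0  1  1  1  1  1 12 13 12
0.48  -6 -3 -2 -2 -3 -4  0  0  0  8  3  3  0  0  0  0  5  5  0  0  0  0  1  1  2 12 12 12
0.45 -14 -6 -3 -3 -3 -4  0  0  0  8  0  0  0  0  0  0  0  0  0  0  0  0  0  1 14 14 14 14
0.42 -15 -8 -7 -3 -4 -5  0  0  0  0  0  0  5  5  0  4  5  4  0  0  0  0  0  3 14 14 14 14
0.39 -19-17 -9 -7 -5 -6  0  0  0  0  0  0  5  5 89  4  5  4  1  0  0  0  0  2 14 14 14 14
0.36 -21-15-12 -9 -7 -8  0  0  0  0  0  0  3  0  0  0  1  1  1  1  1  1  0  0 14 15 15 15
0.33 -23-15-14-11-10-11  0  0  0  0  0  0  0  0  0  0  0  0  0  0  1  1  0  1 14 15 15 14
0.30   .-19-17-13-13  .  0  0  0  0  0  0  0  0  0  0  0  0  0  0  1  0  0  0  0  9  9  9
```

Run:
```python
from m import *
d=np.load("pics/top0.npy");P=cloud("top",d).reshape(-1,3)
d2=np.load("pics/scene0.npy");P2=cloud("scene",d2).reshape(-1,3);P=np.r_[P,P2]
Q=P[(P[:,2]>.065)&(P[:,2]<.45)&(P[:,0]>.42)&(P[:,0]<.8)&(P[:,1]<-.07)&(P[:,1]>-.55)]
def clear(c,th,zmin):
    q=Q[Q[:,2]>zmin][:,:2]-c;t=np.radians(th);u=np.array([np.cos(t),np.sin(t)]);n=np.array([-u[1],u[0]])
    a=abs(q@u)-.0935;b=abs(q@n)-.0375;m=np.maximum(a,b);return round(m.min()*1000)
for nm,c in (("A",(.611,-.238)),("B",(.611,-.332)),("C",(.5,-.239)),("D",(.408,-.226))):
    for z in (.065,.1):print(nm,z,[(t,clear(np.array(c),t,z)) for t in range(0,180,15)],[clear(np.array(c),t,z) for t in (39.6,-50.4,17,107,36,126)])
for dx in(0,-.01,-.02,-.03,-.04):print(dx,clear(np.array([.611+dx,-.332]),89.3,.065),clear(np.array([.611+dx,-.332]),-.7,.065), clear(np.array([.611,-.332-dx]),89.3,.065))
q=Q[(abs(Q[:,0]-.61)<.1)&(abs(Q[:,1]+.332)<.12)];q=q[np.argsort(np.hypot(q[:,0]-.611,q[:,1]+.332))];print(np.round(q[:400:25]*1000))
```

```text
A 0.065 [(0, 4), (15, 10), (30, 7), (45, 6), (60, 22), (75, 45), (90, 30), (105, 18), (120, 11), (135, 15), (150, 18), (165, 13)] [2, 11, 10, 17, 4, 9]
A 0.1 [(0, 4), (15, 10), (30, 7), (45, 6), (60, 22), (75, 45), (90, 30), (105, 18), (120, 11), (135, 16), (150, 20), (165, 13)] [3, 13, 10, 17, 4, 11]
B 0.065 [(0, -20), (15, -16), (30, -7), (45, 4), (60, 13), (75, -8), (90, -11), (105, -10), (120, -15), (135, -20), (150, -21), (165, -21)] [0, -20, -15, -10, -3, -17]
B 0.1 [(0, -20), (15, -16), (30, -7), (45, 6), (60, 13), (75, -8), (90, -10), (105, -10), (120, -15), (135, -20), (150, -21), (165, -21)] [0, -20, -15, -10, -3, -17]
C 0.065 [(0, 85), (15, 83), (30, 103), (45, 83), (60, 115), (75, 124), (90, 85), (105, 90), (120, 83), (135, 92), (150, 92), (165, 96)] [87, 85, 84, 88, 94, 84]
C 0.1 [(0, 85), (15, 84), (30, 103), (45, 83), (60, 118), (75, 124), (90, 85), (105, 90), (120, 83), (135, 94), (150, 92), (165, 96)] [87, 85, 85, 88, 94, 84]
D 0.065 [(0, 151), (15, 148), (30, 171), (45, 150), (60, 110), (75, 138), (90, 154), (105, 145), (120, 131), (135, 111), (150, 139), (165, 160)] [150, 110, 147, 151, 161, 118]
D 0.1 [(0, 152), (15, 148), (30, 173), (45, 150), (60, 110), (75, 138), (90, 154), (105, 145), (120, 131), (135, 111), (150, 145), (165, 160)] [150, 110, 147, 151, 161, 118]
0 -11 -20 -11
-0.01 -11 -14 -1
-0.02 -8 -6 9
-0.03 1 2 13
-0.04 11 7 17
[[ 678. -360.  176.]
 [ 676. -369.  172.]
 [ 676. -371.  171.]
 [ 674. -377.  164.]
 [ 688. -350.  169.]
 [ 675. -379.  176.]
 [ 673. -383.  175.]
 [ 692. -337.  164.]
 [ 670. -389.  175.]
 [ 674. -385.  176.]
 [ 689. -362.  178.]
 [ 695. -331.   66.]
 [ 671. -391.  178.]
 [ 691. -359.  179.]
 [ 682. -380.  177.]
 [ 696. -339.   74.]]
```

Request:
step_arm([
  [26, 34, 0, 0, 0, -0.01, 1],
  [26, 34, 0, 0, 0, -0.01, 1],
  [26, 34, 0, 0, 0, -0.01, 1],
  [26, 34, 0, 0, 0, -0.01, 1],
  [26, 34, 0, 0, 0, -0.01, 1],
  [26, 34, 0, 0, 0, -0.01, 1],
  [26, 34, 0, 0, 0, -0.01, 1],
  [26, 34, -20, 0, 0, -0.01, 1],
  [26, 34, -30, 0, 0, -0.01, 1],
  [30, 32, -20, 0, 0, -0.005, 1],
  [0, 0, -40, 0, 0, 0, 1],
  [0, 0, -40, 0, 0, 0, 1],
  [0, 0, -20, 0, 0, 0, 1],
  [0, 0, 0, 0, 0, 0, 1],
  [0, 0, 0, 0, 0, 0, 1],
], force=20)

```text
clock: 1.6
tool_pos: [0.501, -0.2414, 0.0702]
eef_rot: [0.989, 0.147, -0.0, -0.0]
contact_force: [0.4, 0.5, 0.3]
opening: 0.008
finger_force: 0.0
```

Request:
step_arm([
  [0.5, 2, -14, 0, 0, 0, 1],
  [0, 0, -4, 0, 0, 0, 1],
  [0, 0, -1.5, 0, 0, 0, 1],
  [0, 0, -1.5, 0, 0, 0, 1],
  [0, 0, 0, 0, 0, 0, 1],
])

```text
clock: 2.1
tool_pos: [0.5019, -0.2392, 0.0495]
eef_rot: [0.989, 0.147, 0.0, 0.0]
contact_force: [-0.7, 2.1, 4.2]
opening: 0.007
finger_force: 1.7
```

Request:
step_arm([
  [0, 0, -1, 0, 0, 0, 1],
  [0, 0, 0, 0, 0, 0, 1],
])

```text
clock: 2.3
tool_pos: [0.5018, -0.2392, 0.0482]
eef_rot: [0.989, 0.147, 0.0, 0.0]
contact_force: [0.0, 0.8, 2.3]
opening: 0.006
finger_force: 1.2
```

Request:
step_arm([
  [0, 0, -1.5, 0, 0, 0, 1],
  [0, 0, 0, 0, 0, 0, 1],
])

```text
clock: 2.5
tool_pos: [0.5009, -0.2397, 0.0461]
eef_rot: [0.989, 0.147, -0.001, 0.0]
contact_force: [-0.6, 0.2, 0.0]
opening: 0.006
finger_force: 0.0
```

Request:
step_arm([
  [0, 0, -1.5, 0, 0, 0, 1],
  [0, 0, -1.5, 0, 0, 0, 1],
  [0, 0, 0, 0, 0, 0, 1],
])

```text
clock: 2.8
tool_pos: [0.5011, -0.2395, 0.0432]
eef_rot: [0.989, 0.147, -0.0, -0.0]
contact_force: [0.3, 0.1, 0.0]
opening: 0.005
finger_force: 0.0
```

C is light: 4.2 N, and then it snapped in. Next I grip it.

Request:
step_arm([
  [0.5, 0, 25, 0, 0, 0, 0],
  [0, 0, 7, 0, 0, 0, 0],
  [0, 0, 0, 0, 0, 0, 0],
  [0, 0, 0, 0, 0, 0, 0],
  [0, 0, 0, 0, 0, 0, 0],
  [0, 0, 0, 0, 0, 0, 0],
  [0, 0, -30, 0, 0, 0, 0],
  [0, 0, -25, 0, 0, 0, 0],
  [0, 0, -8, 0, 0, 0, 0],
  [0, 0, 0, 0, 0, 0, 1],
  [0, 0, 0, 0, 0, 0, 1],
  [0, 0, 0, 0, 0, 0, 1],
  [0, 0, 0, 0, 0, 0, 1],
  [0, 0, 0, 0, 0, 0, 1],
  [0, 0, 0, 0, 0, 0, 1],
], force=20)

```text
clock: 4.3
tool_pos: [0.5025, -0.2397, 0.0134]
eef_rot: [0.989, 0.147, 0.001, 0.0]
contact_force: [0.3, -0.8, 6.1]
opening: 0.43
finger_force: 20.0
```

Request:
step_arm([
  [0, 0, 30, 0, 0, 0, 1],
  [0, 0, 45, 0, 0, 0, 1],
  [10, 15, 15, 0, 0, -0.06, 1],
  [18, 30, 0, 0, 0, -0.07, 1],
  [19, 31, 0, 0, 0, -0.07, 1],
  [19, 31, 0, 0, 0, -0.07, 1],
  [19, 31, 0, 0, 0, -0.07, 1],
  [19, 31, 0, 0, 0, -0.07, 1],
  [19, 31, 0, 0, 0, -0.07, 1],
  [14.5, 26.4, 0, 0, 0, -0.025, 1],
  [0, 0, 0, 0, 0, 0, 1],
  [0, 0, -30, 0, 0, 0, 1],
  [0, 0, -20, 0, 0, 0, 1],
  [0, 0, 0, 0, 0, 0, 1],
])

```text
clock: 5.7
tool_pos: [0.6362, -0.0136, 0.0496]
eef_rot: [0.995, -0.105, -0.004, 0.001]
contact_force: [-0.3, -0.2, -0.8]
opening: 0.426
finger_force: 20.0
```

Request:
step_arm([
  [4, 0, -5, 0, 0, 0, 1],
  [0, 0, -4, 0, 0, 0, 1],
  [0, 0, -2.5, 0, 0, 0, 1],
  [0, 0, 0, 0, 0, 0, 1],
])

```text
clock: 6.1
tool_pos: [0.6435, -0.0131, 0.0413]
eef_rot: [0.995, -0.104, 0.0, 0.0]
contact_force: [-0.2, 0.0, -1.1]
opening: 0.429
finger_force: 20.0
```

Request:
step_arm([
  [0, 0, 0, 0, 0, 0, 0.4],
  [0, 0, 0, 0, 0, 0, 0.4],
  [0, 0, 0, 0, 0, 0, 0.4],
  [0, 0, 30, 0, 0, 0, 0.4],
  [0, 0, 40, 0, 0, 0, 0.6],
  [-40, -25, 30, 0, 0, 0.08, 1],
  [-42, -25, 0, 0, 0, 0.08, 1],
  [-42, -25, 0, 0, 0, 0.08, 1],
  [-42, -25, 0, 0, 0, 0.08, 1],
  [-35, -35, 0, 0, 0, 0.08, 1],
  [0, 0, 0, 0, 0, 0, 1],
])

```text
clock: 7.2
tool_pos: [0.4398, -0.1511, 0.1383]
eef_rot: [0.996, 0.091, -0.003, 0.001]
contact_force: [0.1, 0.3, -0.1]
opening: 0.005
finger_force: 0.0
```

```bash
cat > look.py <<'E'
import sys
from m import *
im,d=r.snapshot("top");cv2.imwrite(f"pics/{sys.argv[1]}.png",im[80:300,90:390] if 0 else cv2.resize(im[90:300,110:390],(800,600)));np.save(f"pics/{sys.argv[1]}.npy",d)
for s in switches(im,d):
    c=np.r_[s[1]]-[590,-42.5];t=np.radians(78);print(*s,"tray",np.round([c[0]*np.cos(t)+c[1]*np.sin(t),-c[0]*np.sin(t)+c[1]*np.cos(t)],1))
E
python3 look.py t1
```

```text
[ 609.4 -331.    50.6] [ 610.8 -332.8] [39.1 38. ] 88.4 tray [-279.6  -80.7]
[640.9 -11.8  64.8] [636.6  -9.7] [57.3 49.4] 77.9 tray [ 41.8 -38.8]
[ 610.1 -236.6   50.6] [ 612.2 -238.6] [38.3 38.8] 39.9 tray [-187.2  -62.5]
[ 408.1 -224.9   50.6] [ 408.4 -226.7] [37.4 36.2] 36.4 tray [-217.9  139.3]
```

View pics/t1.png

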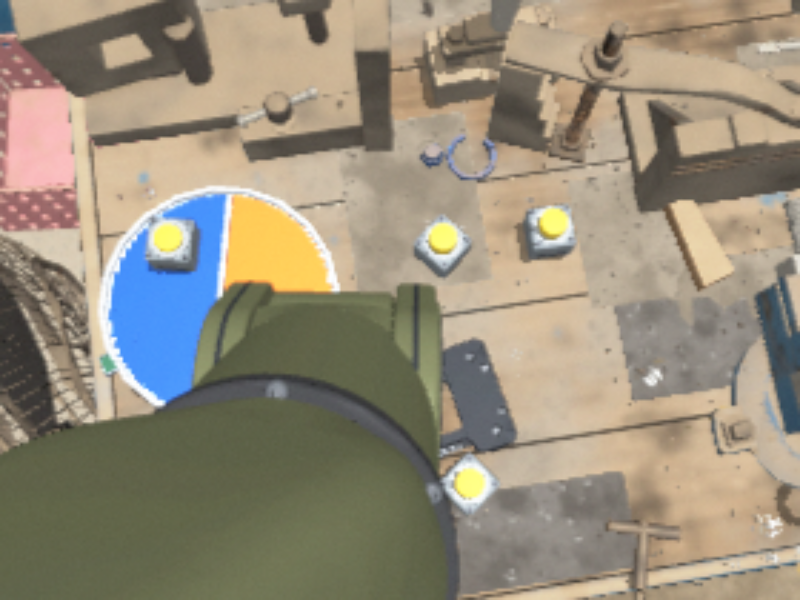

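C stands upright in the blue half, at crop pixel (168,238). Next is D, at crop pixel (470,483).

Request:
step_arm([
  [-10, -25, 0, 0, 0, 0.12, 1],
  [-10, -25, -10, 0, 0, 0.12, 1],
  [-11.4, -25, -20, 0, 0, 0.12, 1],
  [0, 0, -30, 0, 0, 0.09, 1],
  [0, 0, -8, 0, 0, 0, 1],
  [0, 0, 0, 0, 0, 0, 1],
])

```text
clock: 7.85
tool_pos: [0.4161, -0.2191, 0.0691]
eef_rot: [0.949, 0.315, -0.0, -0.001]
contact_force: [1.1, -0.5, 0.8]
opening: 0.004
finger_force: 0.0
```

Request:
step_arm([
  [-7.5, -6.5, -8, 0, 0, 0, 1],
  [0, 0, -7, 0, 0, 0, 1],
  [0, 0, -2, 0, 0, 0, 1],
  [0, 0, -1.5, 0, 0, 0, 1],
  [0, 0, -1, 0, 0, 0, 1],
  [0, 0, 0, 0, 0, 0, 1],
])

```text
clock: 8.45
tool_pos: [0.4078, -0.2268, 0.0511]
eef_rot: [0.949, 0.315, 0.0, 0.0]
contact_force: [-1.0, 0.6, 9.3]
opening: 0.005
finger_force: 4.1
```

Request:
step_arm([
  [0, 0, -1, 0, 0, 0, 1],
  [0, 0, 0, 0, 0, 0, 1],
])

```text
clock: 8.65
tool_pos: [0.4078, -0.2268, 0.0503]
eef_rot: [0.949, 0.315, 0.0, 0.0]
contact_force: [-1.1, 0.7, 9.4]
opening: 0.009
finger_force: 4.9
```

Request:
step_arm([
  [0, 0, -1.5, 0, 0, 0, 1],
  [0, 0, 0, 0, 0, 0, 1],
])

```text
clock: 8.85
tool_pos: [0.4077, -0.2269, 0.0487]
eef_rot: [0.949, 0.315, 0.0, 0.0]
contact_force: [-0.4, -0.9, 7.7]
opening: 0.005
finger_force: 4.0
```

Request:
step_arm([
  [0, 0, -1.5, 0, 0, 0, 1],
  [0, 0, -1.5, 0, 0, 0, 1],
  [0, 0, 0, 0, 0, 0, 1],
])

```text
clock: 9.15
tool_pos: [0.4082, -0.2267, 0.0448]
eef_rot: [0.949, 0.315, 0.0, 0.0]
contact_force: [-0.4, -0.1, 0.5]
opening: 0.0
finger_force: 0.0
```

D is stiff: over 9.4 N, and then it snapped in. Now I pick it up.

Request:
step_arm([
  [0.5, 0, 25, 0, 0, 0, 0],
  [0, 0, 6, 0, 0, 0, 0],
  [0, 0, 0, 0, 0, 0, 0],
  [0, 0, 0, 0, 0, 0, 0],
  [0, 0, 0, 0, 0, 0, 0],
  [0, 0, 0, 0, 0, 0, 0],
  [0, 0, -30, 0, 0, 0, 0],
  [0, 0, -25, 0, 0, 0, 0],
  [0, 0, -8, 0, 0, 0, 0],
  [0, 0, 0, 0, 0, 0, 1],
  [0, 0, 0, 0, 0, 0, 1],
  [0, 0, 0, 0, 0, 0, 1],
  [0, 0, 0, 0, 0, 0, 1],
  [0, 0, 0, 0, 0, 0, 1],
  [0, 0, 0, 0, 0, 0, 1],
], force=20)

```text
clock: 10.65
tool_pos: [0.4089, -0.2272, 0.0138]
eef_rot: [0.949, 0.315, 0.0, 0.0]
contact_force: [0.1, 0.4, 6.1]
opening: 0.43
finger_force: 20.0
```

Request:
step_arm([
  [0, 0, 30, 0, 0, 0, 1],
  [0, 0, 45, 0, 0, 0, 1],
  [10, 5, 25, 0, 0, -0.05, 1],
  [25, 17, 0, 0, 0, -0.1, 1],
  [25, 17, 0, 0, 0, -0.1, 1],
  [25, 17, 0, 0, 0, -0.1, 1],
  [25, 17, 0, 0, 0, -0.1, 1],
  [25, 16, 0, 0, 0, -0.1, 1],
  [25, 16, 0, 0, 0, -0.1, 1],
  [25, 16, 0, 0, 0, -0.1, 1],
  [25, 14, 0, 0, 0, -0.1, 1],
  [0, 0, 0, 0, 0, 0, 1],
  [0, 0, 0, 0, 0, 0, 1],
])

```text
clock: 11.95
tool_pos: [0.6178, -0.0915, 0.1126]
eef_rot: [0.995, -0.103, -0.001, -0.0]
contact_force: [0.0, -0.9, -1.7]
opening: 0.429
finger_force: 20.0
```

Request:
step_arm([
  [6, 2, -30, 0, 0, 0, 1],
  [0, 0, -30, 0, 0, 0, 1],
  [0, 0, -10, 0, 0, 0, 1],
  [0, 0, -4, 0, 0, 0, 1],
  [0, 0, 0, 0, 0, 0, 1],
  [0, 0, 0, 0, 0, 0, 1],
])

```text
clock: 12.55
tool_pos: [0.6251, -0.0905, 0.0403]
eef_rot: [0.995, -0.105, 0.001, 0.0]
contact_force: [-0.3, 0.1, -1.3]
opening: 0.427
finger_force: 20.0
```

Request:
step_arm([
  [0, 0, -2, 0, 0, 0, 0.4],
  [0, 0, 0, 0, 0, 0, 0.4],
  [0, 0, 0, 0, 0, 0, 0.4],
  [0, 0, 30, 0, 0, 0, 0.4],
  [0, 0, 45, 0, 0, 0, 0.6],
  [-3, -25, 10, 0, 0, 0.12, 1],
  [-3, -25, 0, 0, 0, 0.12, 1],
  [-3, -25, 0, 0, 0, 0.12, 1],
  [-3, -25, 0, 0, 0, 0.12, 1],
  [-2, -25, 0, 0, 0, 0.12, 1],
  [0, -20, 0, 0, 0, 0.12, 1],
  [0, 0, 0, 0, 0, 0.12, 1],
  [0, 0, -20, 0, 0, 0.06, 1],
  [0, 0, -25, 0, 0, 0, 1],
  [0, 0, 0, 0, 0, 0, 1],
  [0, 0, 0, 0, 0, 0, 1],
])

```text
clock: 14.15
tool_pos: [0.6104, -0.2349, 0.0772]
eef_rot: [0.941, 0.339, -0.0, -0.0]
contact_force: [0.7, -0.4, 0.7]
opening: 0.002
finger_force: 0.0
```

Request:
step_arm([
  [1, -3, -12, 0, 0, 0, 1],
  [0, 0, -10, 0, 0, 0, 1],
  [0, 0, -3, 0, 0, 0, 1],
  [0, 0, -1.5, 0, 0, 0, 1],
  [0, 0, 0, 0, 0, 0, 1],
])

```text
clock: 14.65
tool_pos: [0.6113, -0.2383, 0.0508]
eef_rot: [0.941, 0.338, -0.0, 0.0]
contact_force: [-1.3, 0.0, 2.7]
opening: 0.009
finger_force: 1.6
```

Request:
step_arm([
  [0, 0, -1, 0, 0, 0, 1],
  [0, 0, 0, 0, 0, 0, 1],
])

```text
clock: 14.85
tool_pos: [0.6113, -0.2383, 0.0498]
eef_rot: [0.941, 0.338, -0.0, 0.0]
contact_force: [-1.7, -1.5, 3.7]
opening: 0.005
finger_force: 1.9
```

Request:
step_arm([
  [0, 0, -1, 0, 0, 0, 1],
  [0, 0, 0, 0, 0, 0, 1],
])

```text
clock: 15.05
tool_pos: [0.6114, -0.2382, 0.0485]
eef_rot: [0.941, 0.339, -0.0, 0.0]
contact_force: [-2.0, -1.6, 3.5]
opening: 0.007
finger_force: 1.4
```

Request:
step_arm([
  [0, 0, -1.5, 0, 0, 0, 1],
  [0, 0, 0, 0, 0, 0, 1],
])

```text
clock: 15.25
tool_pos: [0.6117, -0.2371, 0.0465]
eef_rot: [0.941, 0.339, 0.0, -0.001]
contact_force: [0.2, 0.1, 0.1]
opening: 0.005
finger_force: 0.0
```

Request:
step_arm([
  [0, 0, -1.5, 0, 0, 0, 1],
  [0, 0, -1, 0, 0, 0, 1],
  [0, 0, 0, 0, 0, 0, 1],
])

```text
clock: 15.55
tool_pos: [0.6114, -0.2375, 0.0442]
eef_rot: [0.941, 0.339, -0.0, -0.0]
contact_force: [-0.1, 0.3, 0.5]
opening: 0.001
finger_force: 0.0
```

A is light (3.7 N). Now I pick it up.

Request:
step_arm([
  [0.5, -0.5, 25, 0, 0, 0, 0.2],
  [0, 0, 6, 0, 0, 0, 0.2],
  [0, 0, 0, 0, 0, 0, 0.2],
  [0, 0, 0, 0, 0, 0, 0.2],
  [0, 0, 0, 0, 0, 0, 0.2],
  [0, 0, 0, 0, 0, 0, 0.2],
  [0, 0, -30, 0, 0, 0, 0.2],
  [0, 0, -25, 0, 0, 0, 0.2],
  [0, 0, -7, 0, 0, 0, 0.2],
  [0, 0, 0, 0, 0, 0, 1],
  [0, 0, 0, 0, 0, 0, 1],
  [0, 0, 0, 0, 0, 0, 1],
  [0, 0, 0, 0, 0, 0, 1],
  [0, 0, 0, 0, 0, 0, 1],
], force=20)

```text
clock: 16.95
tool_pos: [0.6126, -0.2386, 0.0146]
eef_rot: [0.941, 0.339, 0.001, 0.0]
contact_force: [-0.9, -0.1, 3.5]
opening: 0.428
finger_force: 20.0
```

Request:
step_arm([
  [0, 0, 30, 0, 0, 0, 1],
  [0, 0, 45, 0, 0, 0, 1],
  [0, 5, 25, 0, 0, -0.05, 1],
  [-2, 26, 0, 0, 0, -0.1, 1],
  [-2, 26, 0, 0, 0, -0.1, 1],
  [-2, 26, 0, 0, 0, -0.1, 1],
  [-2, 26, 0, 0, 0, -0.1, 1],
  [-2, 26, 0, 0, 0, -0.1, 1],
  [-2, 26, 0, 0, 0, -0.1, 1],
  [-1, 26, 0, 0, 0, -0.1, 1],
  [0, 26, 0, 0, 0, -0.1, 1],
  [0, 20, 0, 0, 0, -0.05, 1],
  [0, 0, 0, 0, 0, 0, 1],
  [0, 0, 0, 0, 0, 0, 1],
])

```text
clock: 18.35
tool_pos: [0.5989, -0.006, 0.1136]
eef_rot: [0.995, -0.104, 0.0, 0.0]
contact_force: [0.4, -0.3, -1.1]
opening: 0.427
finger_force: 20.0
```

Request:
step_arm([
  [-1, 2, -30, 0, 0, 0, 1],
  [0, 0, -30, 0, 0, 0, 1],
  [0, 0, -10, 0, 0, 0, 1],
  [0, 0, -5, 0, 0, 0, 1],
  [0, 0, 0, 0, 0, 0, 1],
  [0, 0, 0, 0, 0, 0, 1],
])

```text
clock: 18.95
tool_pos: [0.5989, -0.0045, 0.0396]
eef_rot: [0.994, -0.105, 0.001, -0.0]
contact_force: [-0.4, 0.1, -1.7]
opening: 0.424
finger_force: 20.0
```

Request:
step_arm([
  [0, 0, -1, 0, 0, 0, 0.4],
  [0, 0, 0, 0, 0, 0, 0.4],
  [0, 0, 0, 0, 0, 0, 0.4],
  [0, 0, 30, 0, 0, 0, 0.4],
  [0, 0, 45, 0, 0, 0, 0.6],
  [-20, -30, 15, 0, 0, 0, 1],
  [-30, -35, 0, 0, 0, -0.06, 1],
  [-30, -35, 0, 0, 0, -0.06, 1],
  [-30, -35, 0, 0, 0, -0.06, 1],
  [-20, -40, 0, 0, 0, -0.06, 1],
  [0, -40, 0, 0, 0, -0.06, 1],
  [0, 0, 0, 0, 0, 0, 1],
  [0, 0, 0, 0, 0, 0, 1],
])

```text
clock: 20.25
tool_pos: [0.468, -0.2193, 0.1277]
eef_rot: [0.968, -0.253, 0.0, -0.0]
contact_force: [-0.0, 1.2, -0.0]
opening: 0.002
finger_force: 0.0
```

```bash
python3 look.py t2
```

```text
[ 610.3 -331.3   51.1] [ 614.1 -332.3] [37.7 31.3] 87.5 tray [-278.5  -83.8]
[641.3 -12.1  65. ] [640.9 -12.3] [62.3 49.1] 10.2 tray [ 40.1 -43.5]
[623.  -89.   66.2] [622.5 -89.8] [46.8 59.8] 47.8 tray [-39.5 -41.6]
[597.5  -2.9  65. ] [596.1  -6.7] [55.2 62. ] 60.4 tray [36.3  1.5]
```

View pics/t2.png

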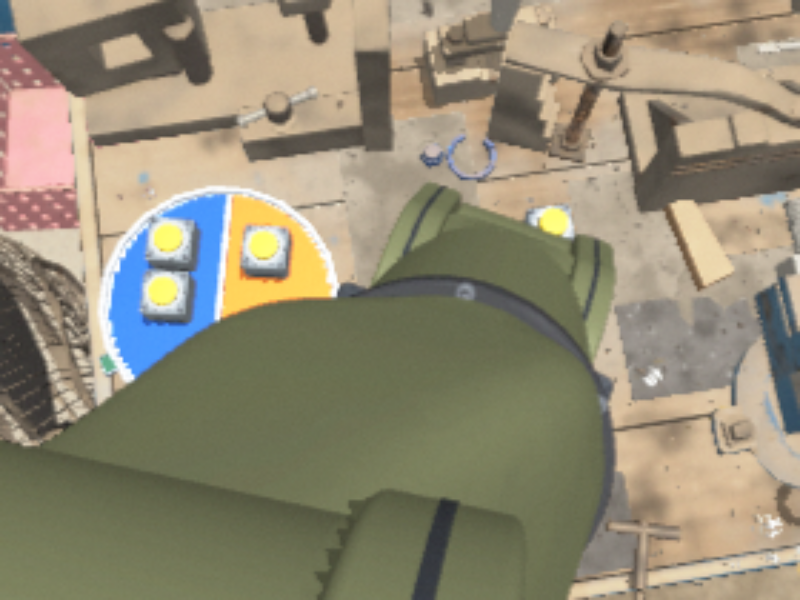

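Three switches stand in the tray, at crop pixels (168,238), (163,293) and (266,248). B remains at (553,220). I approach it at a closing angle of 60 degrees, because that keeps the gripper body clear of the bracket.

Request:
step_arm([
  [20, -16, 0, 0, 0, 0, 1],
  [30, -24, 0, 0, 0, 0, 1],
  [30, -24, 0, 0, 0, 0, 1],
  [30, -24, 0, 0, 0, 0, 1],
  [20, -15, 0, 0, 0, 0, 1],
  [10, -7, 0, 0, 0, 0, 1],
  [0, 0, -15, 0, 0, 0, 1],
  [0, 0, -25, 0, 0, 0, 1],
  [0, 0, -10, 0, 0, 0, 1],
  [0, 0, 0, 0, 0, 0, 1],
])

```text
clock: 21.3
tool_pos: [0.6061, -0.3258, 0.0749]
eef_rot: [0.968, -0.251, -0.003, -0.001]
contact_force: [0.6, -0.1, -0.2]
opening: 0.004
finger_force: 0.0
```

Request:
step_arm([
  [3.5, -5, -12, 0, 0, 0, 1],
  [0, 0, -8, 0, 0, 0, 1],
  [0, 0, -2.5, 0, 0, 0, 1],
  [0, 0, -1.5, 0, 0, 0, 1],
  [0, 0, 0, 0, 0, 0, 1],
])

```text
clock: 21.8
tool_pos: [0.6115, -0.3334, 0.0536]
eef_rot: [0.968, -0.252, 0.0, -0.0]
contact_force: [-0.2, 0.5, -0.1]
opening: 0.007
finger_force: 0.0
```

Request:
step_arm([
  [0, 0, -1, 0, 0, 0, 1],
  [0, 0, 0, 0, 0, 0, 1],
])

```text
clock: 22.0
tool_pos: [0.6116, -0.3335, 0.0528]
eef_rot: [0.968, -0.252, 0.0, -0.0]
contact_force: [-0.5, -0.4, -0.1]
opening: 0.005
finger_force: 0.0
```

Request:
step_arm([
  [0, 0, -1, 0, 0, 0, 1],
  [0, 0, 0, 0, 0, 0, 1],
])

```text
clock: 22.2
tool_pos: [0.6117, -0.3335, 0.0522]
eef_rot: [0.968, -0.252, 0.0, -0.0]
contact_force: [-1.6, 1.0, 3.9]
opening: 0.006
finger_force: 2.2
```

Request:
step_arm([
  [0, 0, -1.5, 0, 0, 0, 1],
  [0, 0, 0, 0, 0, 0, 1],
])

```text
clock: 22.4
tool_pos: [0.6117, -0.3335, 0.0511]
eef_rot: [0.968, -0.252, 0.0, -0.0]
contact_force: [-2.3, 1.1, 9.1]
opening: 0.006
finger_force: 4.3
```

Request:
step_arm([
  [0, 0, -1.5, 0, 0, 0, 1],
  [0, 0, -1.5, 0, 0, 0, 1],
  [0, 0, 0, 0, 0, 0, 1],
])

```text
clock: 22.7
tool_pos: [0.6116, -0.3335, 0.0477]
eef_rot: [0.968, -0.252, 0.0, -0.0]
contact_force: [-1.1, 1.2, 3.9]
opening: 0.001
finger_force: 1.7
```

Request:
step_arm([
  [0, 0, -1.5, 0, 0, 0, 1],
  [0, 0, -1.5, 0, 0, 0, 1],
  [0, 0, -0.5, 0, 0, 0, 1],
  [0, 0, 0, 0, 0, 0, 1],
])

```text
clock: 23.1
tool_pos: [0.6115, -0.3334, 0.0438]
eef_rot: [0.968, -0.252, -0.0, -0.0]
contact_force: [-0.9, 0.8, 5.1]
opening: 0.006
finger_force: 2.4
```

B is stiff (9 N) and latched. Next I squeeze it square and lift.

Request:
step_arm([
  [0, 0, 25, 0, 0, 0, 0.15],
  [0, 0, 6, 0, 0, 0, 0.15],
  [0, 0, 0, 0, 0, 0, 0.15],
  [0, 0, 0, 0, 0, 0, 0.15],
  [0, 0, 0, 0, 0, 0, 0.15],
  [0, 0, 0, 0, 0, 0, 0.15],
  [0, 0, -30, 0, 0, 0, 0.15],
  [0, 0, -25, 0, 0, 0, 0.15],
  [0, 0, -6, 0, 0, 0, 0.15],
  [0, 0, 0, 0, 0, 0, 1],
  [0, 0, 0, 0, 0, 0, 1],
  [0, 0, 0, 0, 0, 0, 1],
  [0, 0, 0, 0, 0, 0, 1],
  [0, 0, 0, 0, 0, 0, 1],
  [0, 0, 0, 0, 0, 0, 1],
  [0, 0, 0, 0, 0, 0, 1],
], force=15)

```text
clock: 24.7
tool_pos: [0.6126, -0.3341, 0.0149]
eef_rot: [0.968, -0.252, 0.001, 0.0]
contact_force: [0.2, -0.3, 5.9]
opening: 0.528
finger_force: 13.6
```

Request:
step_arm([
  [0, 0, 0, 0, 0, 0, 1],
  [0, 0, 0, 0, 0, 0, 1],
  [0, 0, 0, 0, 0, 0, 1],
  [0, 0, 0, 0, 0, 0, 1],
], force=35)

```text
clock: 25.1
tool_pos: [0.6125, -0.3341, 0.0149]
eef_rot: [0.968, -0.252, 0.001, 0.0]
contact_force: [-0.2, 0.5, 6.8]
opening: 0.517
finger_force: 31.6
```

It jammed about 14 degrees off square, so I drag it clamped into open space, let go, and re-measure.

Request:
step_arm([
  [0, 0, 1.5, 0, 0, 0, 1],
  [-6, 8, 0, 0, 0, 0, 1],
  [-12, 12, 0, 0, 0, 0, 1],
  [-15, 15, 0, 0, 0, 0, 1],
  [-15, 15, 0, 0, 0, 0, 1],
  [-12, 12, 0, 0, 0, 0, 1],
  [0, 0, -1, 0, 0, 0, 1],
  [0, 0, 0, 0, 0, 0, 1],
  [0, 0, 0, 0, 0, 0, 0.1],
  [0, 0, 0, 0, 0, 0, 0.1],
  [0, 0, 0, 0, 0, 0, 0.1],
  [0, 0, 0, 0, 0, 0, 0.1],
  [0, 0, 30, 0, 0, 0, 0.1],
  [0, 0, 45, 0, 0, 0, 0.1],
  [-25, 0, 20, 0, 0, 0.1, 0.1],
  [-45, 0, 0, 0, 0, 0.1, 0.1],
  [-45, 0, 0, 0, 0, 0.1, 0.1],
  [-15, 0, 0, 0, 0, 0.1, 0.1],
  [0, 0, 0, 0, 0, 0, 0.1],
], force=20)

```text
clock: 27.0
tool_pos: [0.4182, -0.2719, 0.1092]
eef_rot: [0.998, -0.056, -0.002, -0.0]
contact_force: [-0.3, -0.5, -1.3]
opening: 0.896
finger_force: 0.0
```

```bash
python3 look.py t3
```

```text
[641.3 -11.9  65.2] [639.4 -17.2] [48.1 59.7] 80.3 tray [ 35.  -43.1]
[623.2 -89.   66.1] [621.9 -89.5] [48.6 59.1] 7.4 tray [-39.3 -41. ]
[597.8  -3.5  64.9] [599.5  -4.5] [55.6 59.3] 84.6 tray [39.1 -1.4]
[ 543.  -264.8   42.2] [ 544.4 -265.9] [36.2 37.5] 80.3 tray [-228.    -1.8]
```

View pics/t3.png

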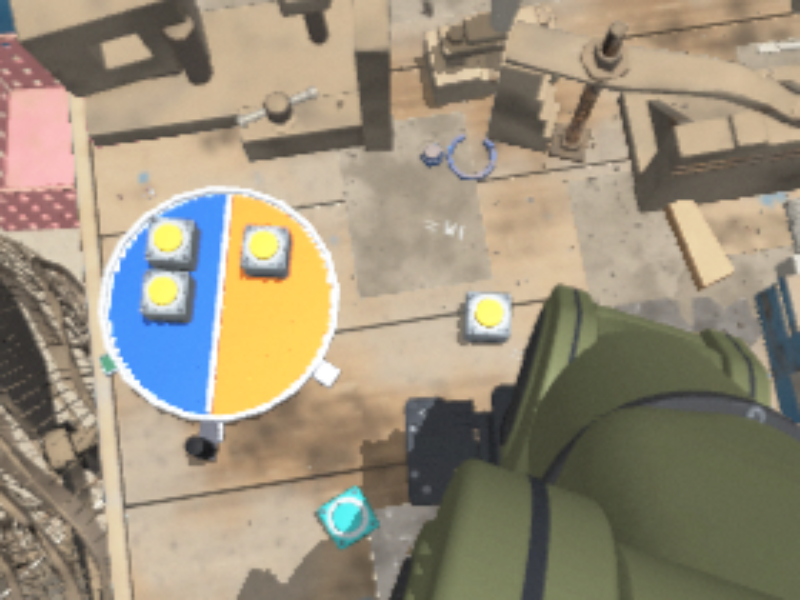

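B is free at crop pixel (488,315), latched, with yaw 80 degrees. I grip it there.

Request:
step_arm([
  [25, 1, 0, 0, 0, -0.02, 0.1],
  [36, 2, 0, 0, 0, -0.02, 0.1],
  [35, 2, 0, 0, 0, -0.018, 0.1],
  [20, 1, 0, 0, 0, 0, 0.1],
  [10, 0, 0, 0, 0, 0, 0.1],
  [0, 0, 0, 0, 0, 0, 0.1],
  [0, 0, -20, 0, 0, 0, 0.1],
  [0, 0, 0, 0, 0, 0, 0.1],
  [0, 0, 0, 0, 0, 0, 0.1],
])

```text
clock: 27.95
tool_pos: [0.5462, -0.2656, 0.0889]
eef_rot: [0.996, -0.084, -0.001, -0.0]
contact_force: [0.2, 0.1, -0.8]
opening: 0.899
finger_force: 0.0
```

Request:
step_arm([
  [-2, 0, -30, 0, 0, 0, 0.1],
  [0, 0, -30, 0, 0, 0, 0.1],
  [0, 0, -12, 0, 0, 0, 0.1],
  [0, 0, -2.5, 0, 0, 0, 0.1],
  [0, 0, 0, 0, 0, 0, 1],
  [0, 0, 0, 0, 0, 0, 1],
  [0, 0, 0, 0, 0, 0, 1],
  [0, 0, 0, 0, 0, 0, 1],
  [0, 0, 0, 0, 0, 0, 1],
  [0, 0, 0, 0, 0, 0, 1],
], force=20)

```text
clock: 28.95
tool_pos: [0.5458, -0.2659, 0.015]
eef_rot: [0.996, -0.084, 0.0, 0.0]
contact_force: [0.2, -1.2, 2.6]
opening: 0.427
finger_force: 20.0
```

Request:
step_arm([
  [0, 0, 30, 0, 0, 0, 1],
  [0, 0, 45, 0, 0, 0, 1],
  [2, 10, 25, 0, 0, 0, 1],
  [6, 30, 0, 0, 0, -0.02, 1],
  [6, 30, 0, 0, 0, -0.02, 1],
  [6, 30, 0, 0, 0, 0, 1],
  [6, 30, 0, 0, 0, 0, 1],
  [6, 30, 0, 0, 0, 0, 1],
  [4, 25, 0, 0, 0, 0, 1],
  [0, 0, 0, 0, 0, 0, 1],
  [0, 0, 0, 0, 0, 0, 1],
])

```text
clock: 30.05
tool_pos: [0.5811, -0.0801, 0.1143]
eef_rot: [0.995, -0.103, -0.0, -0.0]
contact_force: [-0.9, 0.3, -1.9]
opening: 0.426
finger_force: 20.0
```

Request:
step_arm([
  [0, 0, -30, 0, 0, 0, 1],
  [0, 0, -30, 0, 0, 0, 1],
  [0, 0, -10, 0, 0, 0, 1],
  [0, 0, -4.5, 0, 0, 0, 1],
  [0, 0, 0, 0, 0, 0, 1],
  [0, 0, -1, 0, 0, 0, 0.4],
  [0, 0, 0, 0, 0, 0, 0.4],
  [0, 0, 0, 0, 0, 0, 0.4],
  [0, 0, 30, 0, 0, 0, 0.4],
  [0, 0, 45, 0, 0, 0, 0.5],
  [-35, -30, 25, 0, 0, 0, 1],
  [-40, -30, 0, 0, 0, 0, 1],
  [-40, -30, 0, 0, 0, 0, 1],
  [-35, -30, 0, 0, 0, 0, 1],
  [-5, -40, 0, 0, 0, 0, 1],
  [0, -40, 0, 0, 0, 0, 1],
  [0, 0, 0, 0, 0, 0, 1],
])

```text
clock: 31.75
tool_pos: [0.4273, -0.2863, 0.1388]
eef_rot: [0.994, -0.108, 0.002, 0.003]
contact_force: [-0.2, -0.5, 0.9]
opening: 0.005
finger_force: 0.0
```

```bash
python3 look.py t4
python3 - <<'E'
from h import *
d=np.load("pics/t4.npy");P=cloud("top",d)
rr=np.hypot(P[...,0]-.59,P[...,1]+.0425);q=P[(rr>.11)&(rr<.15)&(P[...,2]>.06)&(P[...,2]<.1)];print(len(q),np.round(q.mean(0)*1000),np.round(q.min(0)*1000),np.round(q.max(0)*1000))
im,_=r.snapshot("scene");cv2.imwrite("pics/s4.png",cv2.resize(im[160:330,120:380],(780,510)))
E
```

```text
[641.1 -11.9  65.3] [637.1 -13.2] [54.3 54.7] 11.3 tray [ 38.5 -40. ]
[623.  -89.2  66.4] [618.2 -85.3] [56.7 51.5] 73.8 tray [-36.  -36.5]
[597.   -3.7  65.1] [600.4  -5.4] [51.1 56.2] 52.6 tray [38.5 -2.5]
[578.5 -79.7  66.2] [579.4 -80. ] [61.3 51.5] 14.9 tray [-38.9   2.6]
67 [542. -39.  76.] [461. -98.  62.] [732. -11.  85.]
```

View pics/s4.png

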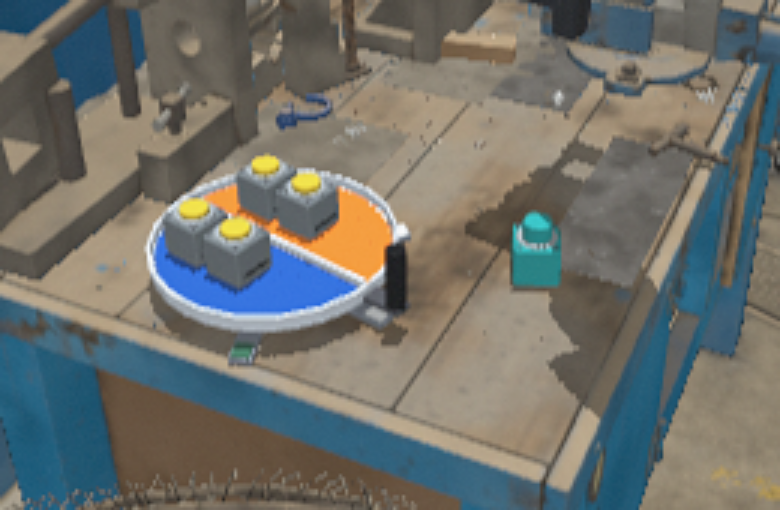

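All four switches are upright and latched in their proper halves, and the nut and wedge have not moved. Next I swing round behind the handle.

Request:
step_arm([
  [0, 20, 0, 0, 0, 0.13, 1],
  [3, 21, 0, 0, 0, 0.13, 1],
  [3, 21, 0, 0, 0, 0.13, 1],
  [3, 21, 0, 0, 0, 0.13, 1],
  [3, 21, 0, 0, 0, 0.13, 1],
  [3, 21, 0, 0, 0, 0.13, 1],
  [3, 21, 0, 0, 0, 0.13, 1],
  [3, 21, 0, 0, 0, 0.13, 1],
  [3, 21, 0, 0, 0, 0.13, 1],
  [3, 21, 0, 0, 0, 0.13, 1],
  [3, 10, 0, 0, 0, 0.13, 1],
  [2, 10, 0, 0, 0, 0.14, 1],
  [0, 0, 0, 0, 0, 0, 1],
  [0, 0, 0, 0, 0, 0, 1],
])

```text
clock: 33.25
tool_pos: [0.4597, -0.0492, 0.138]
eef_rot: [0.777, 0.629, -0.0, -0.0]
contact_force: [0.4, 0.3, 0.6]
opening: 0.002
finger_force: 0.0
```

```bash
python3 -c "
from plant import r
print(r.get_state()['q'].round(2))"
```

```text
[ 0.2   0.67 -0.3   2.13  0.5   0.4  -0.71]
```

Request:
step_arm([
  [0, -6, -30, 0, 0, 0, 1],
  [0, 0, -35, 0, 0, 0, 1],
  [0, 0, -22, 0, 0, 0, 1],
  [0, 0, -3, 0, 0, 0, 1],
  [1, 5, 0, 0, 0, 0, 1],
  [2, 6, 0, 0, 0, 0, 1],
  [1, 4, 0, 0, 0, 0, 1],
  [1, 4, 0, 0, 0, 0, 1],
  [0, 0, 0, 0, 0, 0, 1],
])

```text
clock: 34.15
tool_pos: [0.4658, -0.0361, 0.0485]
eef_rot: [0.776, 0.63, 0.001, 0.0]
contact_force: [0.6, -0.2, -0.3]
opening: 0.008
finger_force: 0.0
```

Position matches the plan, with contact about 3 mm ahead. Now I push along the arc in 10° steps of three rows.

Request:
step_arm([
  [0, 4, 0, 0, 0, 0, 1],
  [1, 7, 0, 0, 0, -0.058, 1],
  [1.2, 7, 0, 0, 0, -0.058, 1],
  [1.3, 7, 0, 0, 0, -0.058, 1],
  [2, 7, 0, 0, 0, -0.058, 1],
  [2.4, 7, 0, 0, 0, -0.058, 1],
  [2.8, 7, 0, 0, 0, -0.058, 1],
  [3.2, 6.6, 0, 0, 0, -0.058, 1],
  [3.6, 6.4, 0, 0, 0, -0.058, 1],
  [4, 6.2, 0, 0, 0, -0.058, 1],
  [0, 0, 0, 0, 0, 0, 1],
])

```text
clock: 35.25
tool_pos: [0.4873, 0.0292, 0.048]
eef_rot: [0.913, 0.409, 0.001, -0.0]
contact_force: [0.0, 0.2, -0.2]
opening: 0.002
finger_force: 0.0
```

```bash
python3 look.py t5 | grep -v zzz
python3 - <<'E'
from m import *
im,d=r.snapshot("scene");cv2.imwrite("pics/s5.png",cv2.resize(im[160:330,120:380],(780,510)))
E
```

```text
[649.5 -47.   64.7] [646.  -45.8] [45.  57.4] 37.7 tray [  8.4 -55.5]
[618.8 -15.   65.3] [618.6 -21.6] [48.1 54.7] 47.8 tray [ 26.4 -23.6]
[ 590.9 -100.    66.4] [ 585. -100.] [51.7 54.7] 40.0 tray [-57.3  -7.1]
[559.8 -67.1  66. ] [563.7 -64.6] [54.3 60.7] 37.7 tray [-27.1  21.1]
```

View pics/s5.png

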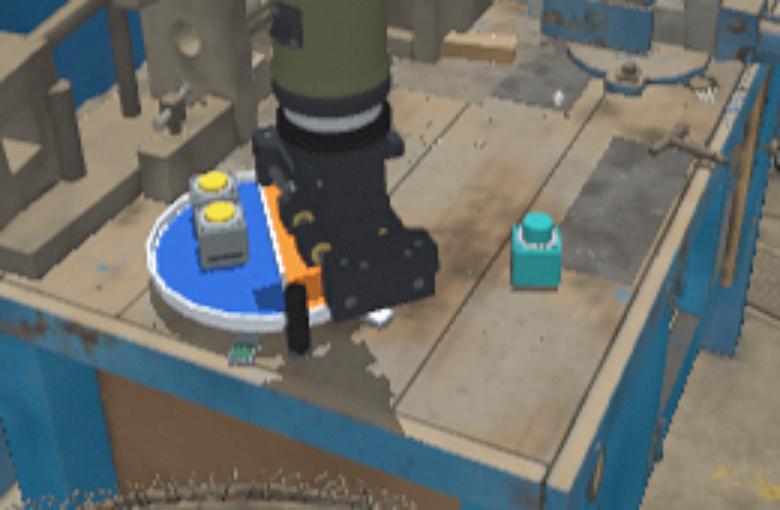

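The tray has turned 35 degrees clockwise and all the switches still stand. I carry on to home, slowing down at the end.

Request:
step_arm([
  [4.4, 5.8, 0, 0, 0, -0.058, 1],
  [4.6, 5.7, 0, 0, 0, -0.058, 1],
  [4.9, 5.5, 0, 0, 0, -0.058, 1],
  [3.5, 3.3, 0, 0, 0, -0.04, 1],
  [3.5, 3.1, 0, 0, 0, -0.04, 1],
  [3.5, 2.9, 0, 0, 0, -0.04, 1],
  [3.5, 2.7, 0, 0, 0, -0.04, 1],
  [0, 0, 0, 0, 0, 0, 1],
  [0, 0, 0, 0, 0, 0, 1],
])

```text
clock: 36.25
tool_pos: [0.5143, 0.057, 0.0478]
eef_rot: [0.968, 0.251, -0.0, -0.0]
contact_force: [-0.7, 0.4, -0.7]
opening: 0.004
finger_force: 0.0
```

Run:
```python
from m import *
im,d=r.snapshot("top");c0={'C':(641.1,-11.9),'A':(597,-3.7),'D':(623,-89.2),'B':(578.5,-79.7)}
for s in switches(im,d):
    v=s[0][:2]-[590,-42.5];rad=np.hypot(*v)
    print(s[0],round(np.degrees(np.arctan2(v[1],v[0])),1),[(k,round(np.degrees(np.arctan2(q[1]+42.5,q[0]-590)),1),round(np.hypot(q[0]-590,q[1]+42.5))) for k,q in c0.items() if abs(np.hypot(q[0]-590,q[1]+42.5)-rad)<4])
```

```text
[641.4 -73.2  65.1] -30.8 [('C', np.float64(30.9), 60), ('D', np.float64(-54.8), 57)]
[628.4 -30.   64.9] 18.0 [('A', np.float64(79.8), 39), ('B', np.float64(-107.2), 39)]
[566.1 -94.8  66.3] -114.6 [('C', np.float64(30.9), 60), ('D', np.float64(-54.8), 57)]
[552.1 -51.5  66.2] -166.6 [('A', np.float64(79.8), 39), ('B', np.float64(-107.2), 39)]
```

The tray turned about 60 degrees, so it has pulled into its home click. I back off and check.

Request:
step_arm([
  [-12, -8, 0, 0, 0, 0, 1],
  [-20, -15, 0, 0, 0, 0, 1],
  [-20, -15, 10, 0, 0, 0, 1],
  [0, 0, 40, 0, 0, 0, 1],
  [-10, -35, 40, 0, 0, 0, 1],
  [-10, -45, 20, 0, 0, 0, 1],
  [0, -48, 0, 0, 0, 0, 1],
  [0, -48, 0, 0, 0, 0, 1],
  [0, -48, 0, 0, 0, 0, 1],
  [0, 0, 0, 0, 0, 0, 1],
  [0, 0, 0, 0, 0, 0, 1],
])

```text
clock: 37.4
tool_pos: [0.4424, -0.2035, 0.1546]
eef_rot: [0.969, 0.249, -0.0, -0.0]
contact_force: [-0.3, 0.2, 0.1]
opening: 0.005
finger_force: 0.0
```

```bash
python3 look.py t6
python3 - <<'E'
from m import *
im,d=r.snapshot("scene");cv2.imwrite("pics/s6.png",cv2.resize(im[160:330,120:380],(780,510)))
d=np.load("pics/t6.npy");P=cloud("top",d);rr=np.hypot(P[...,0]-.59,P[...,1]+.0425)
q=P[(rr>.11)&(rr<.145)&(P[...,2]>.06)&(P[...,2]<.09)&(P[...,1]>0)];v=np.median(q,0)-[.59,-.0425,0];print(len(q),np.degrees(np.arctan2(v[1],v[0])))
E
```

```text
[641.7 -73.2  65.2] [635.8 -73.8] [51.9 60.7] 18.9 tray [-21.1 -51.3]
[628.2 -30.2  64.8] [627.2 -31.8] [43.6 60.4] 10.7 tray [ 18.2 -34.2]
[565.4 -94.7  66.2] [563.8 -92.9] [60.3 56.8] 65.7 tray [-54.7  15.1]
[551.7 -51.3  66.1] [553.8 -52.4] [52.4 60.1] 25.2 tray [-17.2  33.4]
54 108.85151239495546
```

View pics/s6.png

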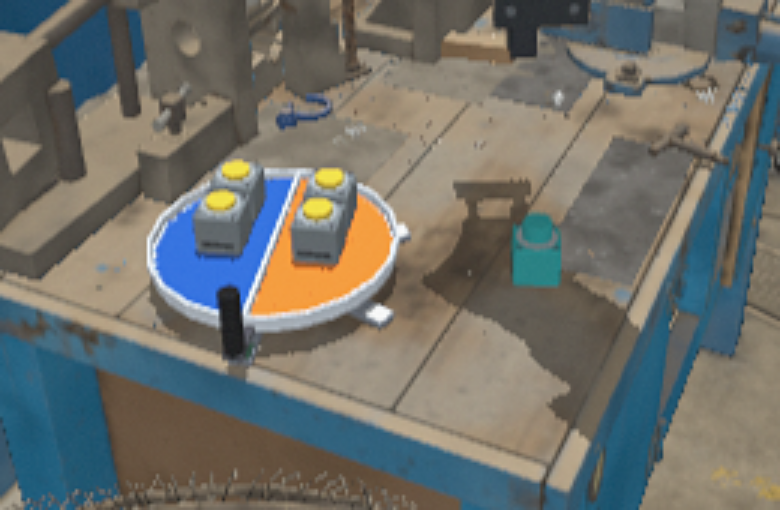

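View pics/t6.png

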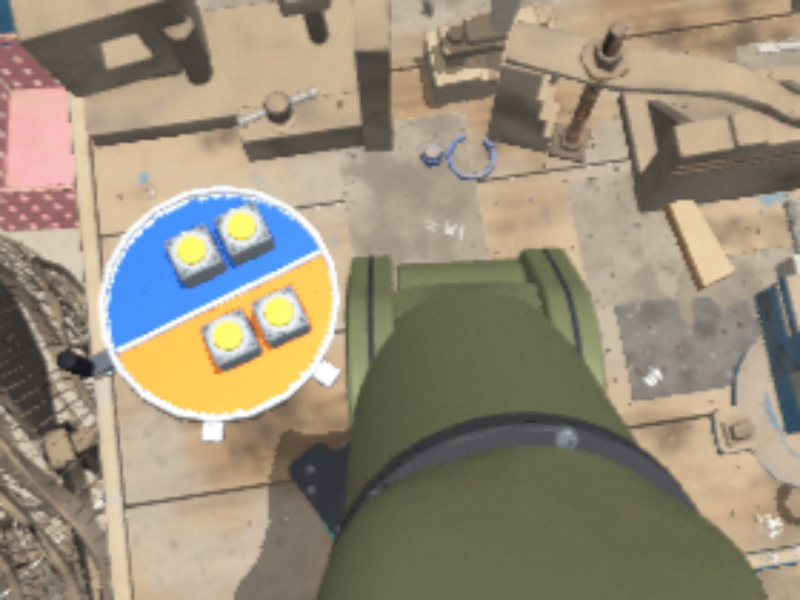

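The handle sits over the green mark. Both light switches are in blue, both stiff ones in orange, and the arm is clear.

```bash
python3 -c "
from plant import r
print(r.finish_job())"
```

```text
the job is handed in; nothing more can be done
None
```

Job handed in: I found four switches, all latched and upright in the tray (two light in blue, two stiff in orange), and the last pictures show the handle over the green mark; the judge gave no verdict.

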